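# Ready the citrus juicer: set the pulp slider and balance an orange half on the reamer

### The arm

A 6-joint arm with a two-finger parallel gripper is mounted at the origin on a cart in front of the work surface, level with it; the furniture and walls round the work are solid. World frame = base frame: x ahead of the robot, y to its left, z up, the work surface at z = 0. Lengths are in m, angles in rad, forces in N, time in s.
With the tool pointing down it reaches from about 0.325 to 0.9 m from the base axis. Payload 3.5 kg.
Tool frame: the origin (TCP) lies at the very end of the fingers, on their centre line; the grasp point (between the pads) lies 19 mm behind it; z points along the fingers, x is the direction in which the jaws open and shut, and the axes are right-handed (so a half turn about z gives the same grasp; the last joint's range is limited). The gripper opens to 85 mm and grips with 20 to 120 N. Pads are 22 mm wide; open, the fingers measure 114 mm over their backs; the gripper's body (76 mm by 85 mm) begins 54 mm behind the grasp point. The pads swing forward as they close: fully open they stand 13 mm farther back than shut.
Start: joints at [1.094, 0.276, -0.026, 1.268, 0, 1.467], TCP at [0.228, 0.582, 0.231] pointing down, gripper open.
Joint ranges: [-3.12, 3.12], [-0.85, 1.88], [-1.08, 1.24], [-1.95, 2.15], [-1.57, 1.53], [-3.14, 3.14]. Speed limits (rad/s): [2.57, 2.57, 3.14, 3.14, 3.14, 3.14].

### API

Orientations are given as [roll, pitch, yaw] about the fixed x, y, z axes, in that order (R = Rz(yaw) Ry(pitch) Rx(roll)).
In Python, from workcell import r gives the robot as it stands. The module is installed in compiled form; this text tells all that it offers.
- The arm moves only by the shell command python3 -m inch 'ROWS' [FORCE]. ROWS is JSON, a list of rows, each a list of 3 entries, a list of its own where there are three numbers: the turn, a rotation vector about the tool's x, y, z in degrees, then the shift along the tool's x, y, z in cm, then the opening in per cent of the stroke, from 0 (shut) to 100 (fully open). In form: [[[ax, ay, az], [x, y, z], jaw], ...]. A call has 1 to 20 rows; each row is the pose to reach, as a shift and turn from the pose commanded when the call began, along the tool's axes at that moment; what a row does not reach only later rows make up. A row lasts 1/8 s, in which the tool goes at most 62.5 mm and 10.7 degrees, less where a joint would pass 70% of its speed; a pose out of reach is approached as far as the arm can. A call with a gripper value outside its range is refused whole. The fingers move at their own pace and stop on an object; FORCE is the grip in N (left out, the last holds). Time passes only in rows, so rows that repeat a pose let the fingers close. It gives the time, the measured TCP pose, the force and the opening at its end, in the units of the state.
- r.state(): the state, without advancing time (a new reading comes with each control period).
- r.grab_frame(name): name is "side" or "top"; returns a dict with "color" (420x560x3 uint8, red, green, blue), "fx", "fy", "cx", "cy" (pixels), "k1" (the pictures are not rectified: a ray, as slopes to the right and down, at radius r is drawn at 1 + k1 r^2 times it, then the intrinsics apply), "R" (3x3) and "t" (3): a world point X has camera coordinates R X + t. Camera axes: x right, y down, z forward; pixel columns grow to the right and rows downward; lengths in m; the calibration is good to about 2 mm. A picture is of the moment at which its call begins. There is no depth.
- r.sign_off(): hands the job in, once; it reports no verdict.
Trained networks look in a picture, given as the dict that the camera call returned (one of the last four; its "shot" number tells which), for a name from the list of things; names that differ only in an ending like _2 or _b are one class to them, and where a whole thing is asked for, a point or a joint stands for the part that bears it (a point fixed in the world has none). Each returns a list of dicts, best first, with "confidence" (0 to 1); they miss things now and then, are a little off and sometimes report something else, mostly with a low value. They report only what shows in the picture. A call takes as long as a camera call. They do not tell look-alikes from the thing itself.
- r.boxes_of(picture, target): "at" ([x, y, z] in m, in world coordinates, good to about 4 mm: the middle of the surface that is visible of it).
- r.place_of(picture, target): "at" ([x, y, z] in m, in world coordinates, good to about 4 mm: a listed point, or the origin of a listed thing).
The state is a dict: "clock": time; "qpos": joint angles; "joint_vel": joint speeds; "joint_torque": joint torques, N m; "eef_pos": TCP position; "tool_rot": TCP orientation; "ft_force": force on the tool from outside, world axes, zero at the start; "torque": the same for the moment, N m; "grip_width": finger opening in m.
Only numpy, scipy, OpenCV 4.12 (cv2) and the standard library are available. Lean on these libraries where they do the work, as an engineer would, in place of code of your own. Each camera call takes 0.05 s, during which the arm holds its last target. There are 200 camera calls.

### The job

Get the citrus juicer ready for pressing: slide its black pulp slider along the track until its white line is level with the red marker, and set the orange half that lies cut face down on the chopping board, still cut face down, centred and level on the domed top of the reamer so that it stays balanced there when you let go. Leave the other orange half, the lemon and the glass where they are.

Things in the scene. Friction and masses are not known exactly. Their poses are not given: they have to be found in the camera images.
- juicer: White citrus juicer, fixed. Base 150 (x) by 260 (y) by 40 mm high; origin at the centre of its underside. Its +y half carries a round steel bowl, outer radius 66 mm, rim 106 mm up, axis at juicer x 0, y +55 mm, the grey ribbed reamer in its middle. Its -y half is the control panel, 41 mm up, with the slider track along juicer x at y -85 mm.
- reamer_top (a point): Top centre of the reamer dome, on the bowl's axis, 130.5 mm above the worktop and 24.5 mm above the bowl's rim. The dome is only level within 9 mm of this point, then falls away: 2 mm lower at radius 16 mm, 8 mm lower at 23 mm; the reamer is 60 mm across at its foot. Axes as the juicer.
- slider (a joint): Position of the pulp slider along its track, 0 to 0.09 m, growing towards the juicer's +x; it is 0 at juicer x -45 mm. Stays where it is left; about 2 N moves it.
- slider_line (a point): Middle of the white line across the top of the black slider grip, 71.5 mm above the worktop. The grip is 16 mm along the track (its x), 28 mm across it (its y), 30 mm high above the panel with a 22 mm wide foot 7 mm high.
- marker: Small red marker clip, 10 by 16 mm, 5 mm high, fixed on the panel beside the track, on its -y side, 30 mm from the track's middle; its tip points at the track. Origin at its underside's centre; axes as the juicer: the slider is right when its line has the same juicer x as the marker.
- chopping_board: Wooden chopping board, fixed, 220 mm (x) by 320 mm (y), 21 mm thick; origin at the centre of its underside.
- orange_half: Half an orange lying cut face down on the board, peel up: flat round cut face 58 mm across, 62 mm across at its widest (6 to 13 mm above the cut face), 38 mm high, round on top, about 90 g. Origin at the centre of the cut face, z towards the peel.
- spare_half: The other orange half, cut face up with its flesh showing, 62 mm across, 37 mm high, on the same board; leave it. Origin at the centre of its underside.
- lemon: Whole yellow lemon, 78 by 55 by 56 mm, on the worktop; leave it. Origin at its underside.
- glass: Upturned drinking glass, 80 mm across, 91 mm high, on the worktop; leave it. Origin at the centre of its underside.
Mind the look-alikes: they are no part of the job. What is shaped like the orange_half but purple or turquoise is not meant.

How it is judged:
By the outcome, as a careful person would: the job done as asked, in the order asked, and still so for the second after the job is handed in, with the robot touching nothing.
It also fails if it takes over 58 s, if anything falls off the work surface, if the arm or the gripper's body presses on something with over 40 N, if the wrist force passes 120 N, or if a joint passes its speed limit or range.

## Working session

There is one attempt and no reset: what is moved stays moved. The work goes in short steps, Python scripts to look and compute and a shell command to move; the robot and the scene stay as the last step left them, time stands still between calls to the robot, and variables do not carry over. Pictures are saved under pics/ and viewed, about 8 in all and at most 12, crops included, and the job is handed in when it is done.

```bash
mkdir -p pics; cat > h.py <<'E'
import numpy as np, cv2
from workcell import r
from scipy.spatial.transform import Rotation as Ro
def save(p,n): cv2.imwrite('pics/'+n+'.png',p['color'][:,:,::-1])
def ray(p,u,v):
    d=cv2.undistortPoints(np.array([[[u,v]]],float),np.array([[p['fx'],0,p['cx']],[0,p['fy'],p['cy']],[0,0,1]]),np.array([p['k1'],0,0,0,0.]))[0,0]
    R=np.array(p['R']);return -R.T@np.array(p['t']),R.T@np.array([d[0],d[1],1])
def at_z(p,u,v,z):
    c,d=ray(p,u,v);return c+d*(z-c[2])/d[2]
def proj(p,X):
    return cv2.projectPoints(np.array(X,float).reshape(-1,1,3),cv2.Rodrigues(np.array(p['R']))[0],np.array(p['t'],float),np.array([[p['fx'],0,p['cx']],[0,p['fy'],p['cy']],[0,0,1]]),np.array([p['k1'],0,0,0,0.]))[0].reshape(-1,2)
def rel(X): # world -> tool cm
    s=r.state();return Ro.from_euler('xyz',s['tool_rot']).inv().apply(np.array(X)-s['eef_pos'])*100
E
python3 - <<'E'
from h import *
np.set_printoptions(precision=4,suppress=True)
s=r.state();print(s['eef_pos'],s['tool_rot'],s['clock'],s['grip_width'],Ro.from_euler('xyz',s['tool_rot']).as_matrix())
for n in['top','side']:
    p=r.grab_frame(n);save(p,n+'0');print(n,-np.array(p['R']).T@p['t'])
    for t in['juicer','reamer_top','slider_line','marker','chopping_board','orange_half','spare_half','lemon','glass']:
        for o in r.place_of(p,t)[:3]:
            print(t,np.round(o['at'],4),round(o['confidence'],2),proj(p,[o['at']])[0].round())
E
```

```text
[0.2279 0.5811 0.2302] [-3.1414  0.0022  1.197 ] 0.0 0.0854208597963731 [[ 0.3651  0.931  -0.001 ]
 [ 0.9309 -0.3651 -0.002 ]
 [-0.0022 -0.0002 -1.    ]]
top [0.3736 0.1002 1.6766]
reamer_top [ 0.5196 -0.1386  0.1288] 0.87 [344. 237.]
slider_line [ 0.4937 -0.2787  0.0721] 0.56 [381. 247.]
marker [ 0.5357 -0.5041 -0.0003] 0.66 [436. 238.]
chopping_board [ 0.5148  0.3001 -0.001 ] 0.75 [221. 239.]
orange_half [ 0.5136  0.0603 -0.0026] 0.78 [286. 241.]
orange_half [0.4901 0.224  0.0247] 0.7 [241. 245.]
orange_half [0.4593 0.6705 0.    ] 0.68 [120. 251.]
spare_half [0.5049 0.3643 0.0233] 0.62 [203. 240.]
lemon [0.4914 0.2255 0.0229] 0.66 [241. 245.]
glass [ 0.5358 -0.5014 -0.0034] 0.95 [435. 238.]
side [-0.429   0.9903  1.4368]
juicer [ 0.5213 -0.1919 -0.0023] 0.58 [357. 210.]
chopping_board [0.5192 0.3    0.0005] 0.84 [255. 272.]
orange_half [0.4614 0.6669 0.0002] 0.81 [173. 341.]
orange_half [0.4965 0.2223 0.0231] 0.66 [277. 261.]
orange_half [0.5123 0.0594 0.0008] 0.51 [309. 241.]
```

View pics/top0.png

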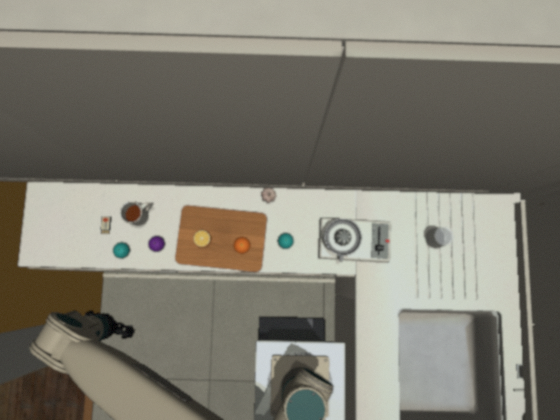

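View pics/side0.png

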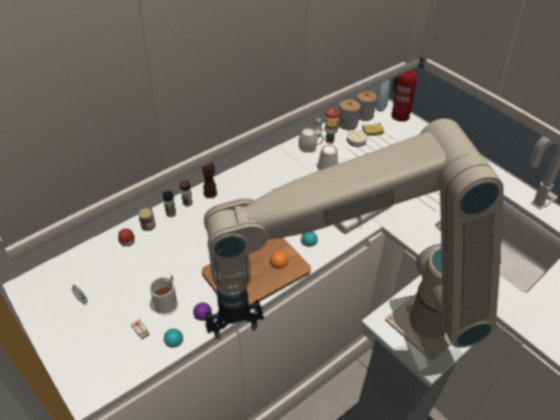

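The top view shows the board with the orange half at (241,245) and the spare half at (203,239). The juicer is at (354,240) and the red marker near (389,240). I'll zoom in on the juicer.

```bash
python3 - <<'E'
from h import *
np.set_printoptions(precision=4,suppress=True)
ps=[r.grab_frame('top') for _ in range(4)]
c=np.mean([p['color'].astype(float) for p in ps],0)
np.save('top.npy',c)
cr=c[210:270,310:400]; cv2.imwrite('pics/jz.png',cv2.resize(cr,None,fx=8,fy=8,interpolation=cv2.INTER_CUBIC).clip(0,255)[:,:,::-1])
p=ps[-1]
for t in['reamer_top','slider_line','marker','juicer']:
  for q in ps:
    print(t,[(np.round(o['at'],4),round(o['confidence'],2)) for o in r.place_of(q,t)[:2]])
# red marker centroid
red=(c[:,:,0]-np.maximum(c[:,:,1],c[:,:,2]))
w=np.where(red>25,red,0); w2=np.zeros_like(w); w2[225:255,380:396]=w[225:255,380:396]
v,u=np.mgrid[:420,:560]
print('mk',(w2*u).sum()/w2.sum(),(w2*v).sum()/w2.sum(),at_z(p,(w2*u).sum()/w2.sum(),(w2*v).sum()/w2.sum(),.045))
m=np.zeros_like(w);m[230:260,228:256]=((c[:,:,0]>150)&(c[:,:,1]/c[:,:,0]<.5)&(c[:,:,2]<80))[230:260,228:256]
print('or',m.sum(),(m*u).sum()/m.sum(),(m*v).sum()/m.sum(),at_z(p,(m*u).sum()/m.sum(),(m*v).sum()/m.sum(),.035))
print(c[234:256,374:386].mean(2).round().astype(int))
print(r.state()['clock'])
E
```

```text
reamer_top [(array([ 0.5195, -0.1383,  0.1252]), 0.61)]
reamer_top [(array([ 0.5195, -0.1365,  0.1301]), 0.78)]
reamer_top [(array([ 0.524, -0.136,  0.132]), 0.72), (array([0.4887, 0.227 , 0.0236]), 0.19)]
reamer_top [(array([ 0.5205, -0.1385,  0.1267]), 0.82)]
slider_line [(array([ 0.4933, -0.2763,  0.0697]), 0.59)]
slider_line [(array([ 0.4914, -0.28  ,  0.0693]), 0.38)]
slider_line [(array([ 0.4941, -0.2792,  0.0729]), 0.4)]
slider_line [(array([ 0.4927, -0.2771,  0.0719]), 0.51)]
marker [(array([ 0.5371, -0.4982, -0.0012]), 0.23)]
marker []
marker []
marker [(array([0.5046, 0.3627, 0.0203]), 0.52)]
juicer []
juicer [(array([ 0.5198, -0.191 , -0.0006]), 0.65)]
juicer [(array([ 0.5205, -0.1904, -0.0042]), 0.72)]
juicer [(array([ 0.5206, -0.1907, -0.004 ]), 0.92)]
mk 387.013901212659 240.4868382135463 [ 0.519 -0.307  0.045]
or 0.0 nan nan [nan nan nan]
[[128 128 122 104  76  71  97 118 127 127 127 127]
 [132 128 122 104  76  76  99 120 127 127 128 127]
 [134 130 123 103  78  77 103 120 127 126 127 127]
 [131 128 122 104  77  79 103 122 127 128 127 128]
 [126 127 122 104  79  79 104 
[... 381 characters left out ...]
06  68  42  48  62  68  69  68  70  84 106 124]
 [102  64  42  56  69  78  79  77  79  90 110 125]
 [104  65  41  51  64  70  72  72  76  88 109 125]
 [109  71  44  48  54  56  56  60  70  89 111 124]
 [115  87  68  59  54  59  67  73  85 103 118 126]
 [123 110 100  84  69  77  96 104 110 119 126 128]
 [129 125 118  99  80  91 113 122 126 127 128 130]
 [131 130 124 105  87  98 118 128 129 129 129 130]
 [132 131 126 111  98 106 121 129 130 130 129 129]
 [132 131 130 122 115 118 126 131 129 130 130 130]]
2.0[ WARN:0@5.953] global loadsave.cpp:1063 imwrite_ Unsupported depth image for selected encoder is fallbacked to CV_8U.
<stdin>:17: RuntimeWarning: invalid value encountered in scalar divide
```

View pics/jz.png

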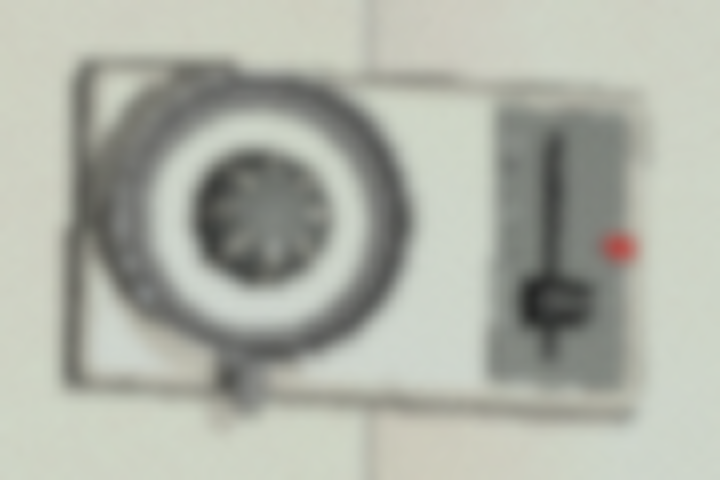

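```bash
python3 - <<'E'
from h import *
np.set_printoptions(precision=4,suppress=True)
p=r.grab_frame('top');c=np.load('top.npy')
f=lambda x,y,z:at_z(p,310+(x+.5)/8-.5,210+(y+.5)/8-.5,z)
print('edges')
for a,b,z in[((90,62),(640,95),.04),((75,385),(630,412),.04),((556,125),(550,360),.041),((495,110),(490,378),.041),((632,110),(622,385),.041)]:
  A,B=f(*a,z),f(*b,z);print(A,B,np.degrees(np.arctan2(*(A-B)[:2])))
print('reamer',f(263,215,.12),'marker',f(619,247,.045),'line',at_z(p,379.5,247.15,.0715))
# bowl rim circle
g=cv2.resize(c[210:270,310:400].astype(np.uint8),None,fx=8,fy=8,interpolation=cv2.INTER_CUBIC)
# orange
o=c[225:265,222:262];hsv=cv2.cvtColor(o.astype(np.uint8),cv2.COLOR_RGB2HSV)
print(o[20,18:22],o[5,5])
s=(o[:,:,0]-o[:,:,2]);print(s[8:34,8:34].round().astype(int))
E
```

```text
edges
[ 0.5984 -0.0658  0.04  ] [ 0.5896 -0.3185  0.04  ] 1.9933352965336806
[ 0.451  -0.0605  0.04  ] [ 0.4449 -0.312   0.04  ] 1.385015101520095
[ 0.5747 -0.2794  0.041 ] [ 0.4674 -0.2757  0.041 ] 92.0199803007922
[ 0.5809 -0.2515  0.041 ] [ 0.4587 -0.2483  0.041 ] 91.4781022743341
[ 0.5825 -0.3144  0.041 ] [ 0.457  -0.3083  0.041 ] 92.8210845548769
reamer [ 0.5225 -0.1334  0.12  ] marker [ 0.5191 -0.3067  0.045 ] line [ 0.4921 -0.2732  0.0715]
[[191.5  120.25  53.25]
 [188.25 122.75  55.75]
 [192.75 123.25  54.  ]
 [199.   120.5   53.  ]] [132.5   92.    57.25]
[[ 78  79  80  80  82  82  82  80  81  80  80  81  81  82  81  82  82  82
   83  82  82  82  82  82  82  82]
 [ 81  82  82  83  84  84  84  84  84  84  84  84  83  83  84  84  84  84
   84  84  84  84  84  84  83  83]
 [ 83  83  85  85  85  86  86  86  86  86  86  84  86  86  86  87  87  88
   86  86  88  88  88  86  86  84]
 [ 82  84  86  85  86  86  86  86  86  86  85  86  87  88  88  87  88  88
   88  89  89  90  89  89  88  88]
 [ 83  84  84  86  84  85  83  84  87  92  95  97  97  96  92  88  86  87
   89  90  91  92  
[... 1605 characters left out ...]
96  89  85
   86  85  86  86  86  87  86  86]
 [ 82  83  82  83  82  82  84  87  90  92  93  94  93  91  88  86  84  84
   86  86  86  86  86  86  87  86]
 [ 81  82  82  82  82  82  83  83  84  85  85  83  83  82  82  84  84  85
   86  85  86  86  86  86  86  86]
 [ 83  83  83  83  83  82  83  83  84  83  82  82  82  82  82  83  83  84
   84  84  85  84  84  84  84  85]
 [ 83  84  83  83  83  82  82  82  83  84  84  83  83  82  82  83  82  84
   84  84  84  84  83  84  84  84]
 [ 84  84  84  84  84  83  83  83  84  84  84  83  83  84  83  83  83  83
   83  84  84  85  83  83  82  83]
 [ 84  84  84  84  84  83  84  84  84  85  84  85  84  84  84  83  83  83
   84  84  83  84  83  83  82  82]]
```

```bash
python3 - <<'E'
from h import *
p=r.grab_frame('top')
print(rel([.4925,-.276,.14]).round(2),'orange',at_z(p,241.5,245.2,.034).round(4),at_z(p,241.5,245.2,.021).round(4))
E
```

```text
[-70.21  55.93   9.13] orange [0.4896 0.2212 0.034 ] [0.4905 0.2221 0.021 ]
```

```bash
python3 -m inch '[[[0,0,70.4],[-70.2,55.9,0],50],[[0,0,70.4],[-70.2,55.9,0],50],[[0,0,70.4],[-70.2,55.9,0],50],[[0,0,70.4],[-70.2,55.9,0],50],[[0,0,70.4],[-70.2,55.9,0],50],[[0,0,70.4],[-70.2,55.9,0],50],[[0,0,70.4],[-70.2,55.9,0],50],[[0,0,70.4],[-70.2,55.9,0],50],[[0,0,70.4],[-70.2,55.9,0],50],[[0,0,70.4],[-70.2,55.9,0],50],[[0,0,70.4],[-70.2,55.9,0],50],[[0,0,70.4],[-70.2,55.9,0],50],[[0,0,70.4],[-70.2,55.9,0],50],[[0,0,70.4],[-70.2,55.9,0],50],[[0,0,70.4],[-70.2,55.9,0],50],[[0,0,70.4],[-70.2,55.9,0],50],[[0,0,70.4],[-70.2,55.9,9],50],[[0,0,70.4],[-70.2,55.9,9],50],[[0,0,70.4],[-70.2,55.9,9],50]]' 20
python3 - <<'E'
from h import *
s=r.state();print(s['clock'],s['grip_width'],s['tool_rot'],rel([.4925,-.276,.054]).round(2))
E
```

```text
clock: 4.47
eef_pos: [0.4897, -0.2724, 0.1388]
tool_rot: [-3.137, 0.006, -0.03]
ft_force: [0.2, 0.1, -0.8]
grip_width: 0.0429
4.475 0.04291618484612971 [-3.13728844  0.00569103 -0.02987441] [0.34 0.39 8.48]
```

```bash
python3 -m inch '[[[0,0,0],[0,0,3],50],[[0,0,0],[0,0,4],50],[[0,0,0],[0,0,4],50],[[0,0,0],[0,0,4],50]]'
python3 - <<'E'
from h import *
s=r.state();print(rel([.4925,-.276,.054]).round(2))
p=r.grab_frame('top');c=p['color'][215:265,340:400];cv2.imwrite('pics/a.png',cv2.resize(c,None,fx=8,fy=8,interpolation=cv2.INTER_CUBIC)[:,:,::-1])
E
```

```text
clock: 4.97
eef_pos: [0.4932, -0.2763, 0.1029]
tool_rot: [3.14, -0.002, -0.031]
ft_force: [0.2, 0.4, 0.3]
grip_width: 0.043
[-0.09 -0.03  4.89]
```

View pics/a.png

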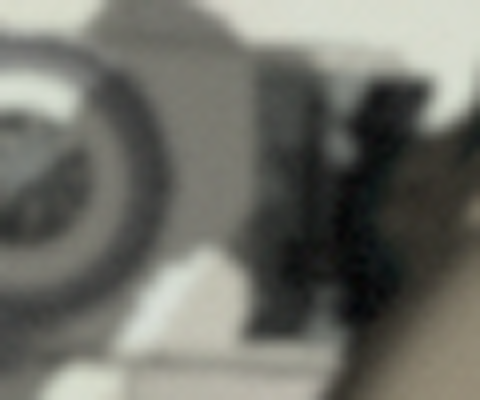

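```bash
python3 -m inch '[[[0,0,0],[0,0,3],50],[[0,0,0],[0,0,4.8],50],[[0,0,0],[0,0,4.8],50],[[0,0,0],[0,0,4.8],0],[[0,0,0],[0,0,4.8],0],[[0,0,0],[0,0,4.8],0],[[0,0,0],[0,0,4.8],0],[[0,0,0],[0,0,4.8],0],[[0,0,0],[0,0,4.8],0]]' 30
```

```text
clock: 6.15
eef_pos: [0.493, -0.2763, 0.0544]
tool_rot: [3.14, -0.001, -0.032]
ft_force: [-1.1, -0.5, 7.2]
grip_width: 0.0147
```

```bash
python3 -m inch '[[[0,0,0],[0.7,0,0],0],[[0,0,0],[1.4,0,0],0],[[0,0,0],[2.1,0,0],0],[[0,0,0],[2.7,0,0],0],[[0,0,0],[2.7,0,0],0],[[0,0,0],[2.7,0,0],0]]'
python3 -m inch '[[[0,0,0],[0,0,0],30],[[0,0,0],[0,0,0],30],[[0,0,0],[0,0,0],30],[[0,0,0],[0,0,-4],40],[[0,0,0],[0,0,-9],40],[[0,0,0],[-5,-5,-14],40],[[0,0,0],[-5,-11,-14],80],[[0,0,0],[-5,-17,-14],100],[[0,0,0],[-5,-23,-14],100],[[0,0,0],[-5,-29,-14],100],[[0,0,0],[-5,-34,-14],100],[[0,0,0],[-5,-34,-14],100]]'
python3 - <<'E'
from h import *
np.set_printoptions(precision=4,suppress=True)
p=r.grab_frame('top');save(p,'t2');c=p['color'];cv2.imwrite('pics/b.png',cv2.resize(c[210:270,340:400],None,fx=10,fy=10,interpolation=cv2.INTER_CUBIC)[:,:,::-1])
c=c.astype(float)
print(c[228:252,372:392].mean(2).round().astype(int))
print([(o['at'],o['confidence']) for o in r.place_of(p,'slider_line')])
E
```

```text
clock: 6.9
eef_pos: [0.5206, -0.2773, 0.0544]
tool_rot: [3.141, -0.003, -0.032]
ft_force: [0.6, 1.0, 5.4]
grip_width: 0.0149
clock: 8.4
eef_pos: [0.4795, 0.068, 0.1931]
tool_rot: [-3.141, 0.0, -0.025]
ft_force: [0.5, -0.5, -0.3]
grip_width: 0.0856
[[145 134 133 131 123 110  87  77  97 117 124 124 127 124 125 130 145 162
  173 185]
 [142 125 126 127 122 104  81  78  99 117 126 124 127 124 126 133 148 164
  175 185]
 [138 120 120 124 122 106  80  78 100 120 125 126 125 125 127 135 153 172
  179 189]
 [143 122 120 126 122 103  78  76 100 116 125 126 125 123 126 136 158 179
  187 194]
 [145 127 125 125 121 102  77  72  96 118 126 125 126 127 128 138 158 180
  189 199]
 [148 131 127 125 123 102  74  68  93 117 125 126 127 128 126 137 160 181
  191 199]
 [147 129 129 126 123 101  74  72  94 118 124 127 126 125 128 136 158 179
  193 200]
 [151 133 125 120 110  94  73  75  99 117 121 126 125 127 129 137 158 178
  193 201]
 [151 134 120 101  90  75  63  73  94 106 110 117 121 125 127 140 157 180
  191 199]
 [150 129 108  82  62  53  57  71  77  83  87  94 109 120 126 140 161 180
  190 201]
 [
[... 523 characters left out ...]
29 120 101  78  82 105 120 122 127 125 127 129 142 162 178
  190 199]
 [145 137 136 132 124 104  80  87 110 124 128 127 131 127 131 145 163 181
  190 199]
 [145 136 131 131 124 106  79  86 110 124 128 128 127 129 132 142 161 180
  190 200]
 [144 136 131 130 122 106  82  85 109 121 126 128 129 128 131 142 160 178
  191 199]
 [147 135 131 129 124 105  82  87 109 125 129 128 130 128 130 141 161 177
  190 199]
 [146 138 132 131 123 107  83  87 108 124 129 127 127 128 132 139 161 178
  190 199]
 [142 137 133 130 123 106  83  92 114 126 128 128 125 130 131 138 160 178
  188 199]
 [134 132 133 128 122 104  85  94 116 126 128 128 128 128 131 141 159 177
  187 200]]
[([0.5234, -0.276, 0.0683], 0.61)]
```

View pics/b.png

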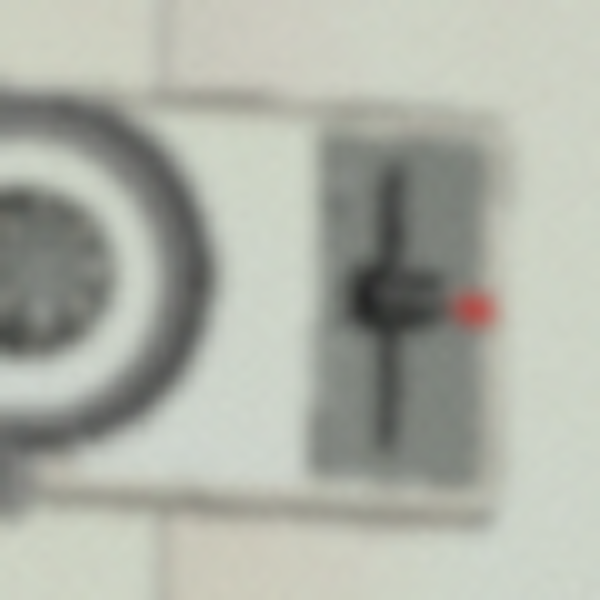

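```bash
python3 - <<'E'
from h import *
np.set_printoptions(precision=4,suppress=True)
ps=[r.grab_frame('top') for _ in range(4)];p=ps[0]
c=np.mean([q['color'].astype(float) for q in ps],0);v,u=np.mgrid[:420,:560]
red=c[:,:,0]-np.maximum(c[:,:,1],c[:,:,2]);w=np.where(red>25,red,0);w[:225]=w[255:]=0;w[:,:380]=w[:,396:]=0
a,b=(w*u).sum()/w.sum(),(w*v).sum()/w.sum();M=at_z(p,a,b,.045);print('mk',a,b,M,'target',M+[.001,.03,0])
print(c[232:247,376:384].mean(2).round(1)); 
for vv in(238.5,239,239.5):print(at_z(p,379.8,vv,.0715))
print('to orange z.10',rel([.4905,.222,.10]).round(2))
E
```

```text
mk 387.00058892815076 240.49381625441697 [ 0.5189 -0.3069  0.045 ] target [ 0.5199 -0.2769  0.045 ]
[[120.  103.2  76.1  72.7  95.7 118.1 125.5 125.9]
 [121.8 102.6  73.1  69.2  95.4 117.3 125.  126.8]
 [120.5 101.2  74.1  71.4  96.8 117.1 125.1 126.7]
 [111.6  94.6  72.   74.3  98.2 116.7 122.1 125. ]
 [ 88.   73.8  65.5  75.   94.9 105.2 111.6 115.2]
 [ 61.8  55.4  58.8  68.   78.9  83.8  85.9  95.4]
 [ 46.9  52.8  64.   69.8  73.4  74.   75.3  84. ]
 [ 43.3  54.6  68.8  73.7  76.8  79.8  83.2  89.9]
 [ 38.5  46.1  61.6  66.8  68.2  70.9  77.4  83.9]
 [ 46.8  45.9  53.2  54.8  56.5  59.7  67.2  80.7]
 [ 74.8  59.2  54.7  56.7  64.3  72.6  83.2  97.8]
 [103.2  84.9  65.8  71.   89.1 101.2 109.1 116.2]
 [119.3  99.8  77.6  82.4 104.3 118.1 122.4 125. ]
 [124.1 103.8  80.4  86.1 109.4 123.1 127.6 128.3]
 [122.8 104.8  81.8  86.8 110.8 124.1 127.4 128.3]]
[ 0.5231 -0.2745  0.0715]
[ 0.5213 -0.2745  0.0715]
[ 0.5195 -0.2745  0.0715]
to orange z.10 [  0.5  -15.88   9.32]
```

```bash
python3 -m inch '[[[0,0,0],[0.5,-6,2],100],[[0,0,0],[0.5,-11,5],100],[[0,0,0],[0.5,-15.9,9],100],[[0,0,0],[0.5,-15.9,9],100],[[0,0,0],[0.5,-15.9,13],100],[[0,0,0],[0.5,-15.9,17.3],100],[[0,0,0],[0.5,-15.9,17.3],100],[[0,0,0],[0.5,-15.9,17.3],0],[[0,0,0],[0.5,-15.9,17.3],0],[[0,0,0],[0.5,-15.9,17.3],0],[[0,0,0],[0.5,-15.9,17.3],0],[[0,0,0],[0.5,-15.9,17.3],0]]' 20
```

```text
clock: 10.2
eef_pos: [0.4924, 0.2237, 0.0227]
tool_rot: [-3.142, -0.005, -0.032]
ft_force: [0.2, -2.2, 7.7]
grip_width: 0.0606
```

```bash
python3 -m inch '[[[0,0,0],[0,0,0],100],[[0,0,0],[0,0,0],100],[[0,0,0],[0,0,-0.3],100],[[0,0,0],[0,0,-0.3],100],[[0,0,-90],[0,0,-0.3],100],[[0,0,-90],[0,0,-0.3],100],[[0,0,-90],[0,0,-0.3],100],[[0,0,-90],[0,0,-0.3],100],[[0,0,-90],[0,0,-0.3],100],[[0,0,-90],[0,0,-0.3],100],[[0,0,-90],[0,0,-0.3],100],[[0,0,-90],[0,0,-0.3],100],[[0,0,-90],[0,0,-0.3],100],[[0,0,-90],[0,0,-0.3],100],[[0,0,-90],[0,0,-0.3],100]]'
python3 -m inch '[[[0,0,0],[0,0,0],0],[[0,0,0],[0,0,0],0],[[0,0,0],[0,0,0],0],[[0,0,0],[0,0,0],0],[[0,0,0],[0,0,0],0],[[0,0,0],[0,0,0],0]]' 25
```

```text
clock: 12.08
eef_pos: [0.4901, 0.2235, 0.0233]
tool_rot: [-3.141, 0.0, 1.538]
ft_force: [0.3, 0.2, 0.1]
grip_width: 0.0853
clock: 12.82
eef_pos: [0.4902, 0.2234, 0.0236]
tool_rot: [3.141, 0.0, 1.539]
ft_force: [-1.8, -1.4, 4.8]
grip_width: 0.0604
```

```bash
python3 -m inch '[[[0,0,0],[0,0,0],0],[[0,0,0],[0,0,-1],0],[[0,0,0],[0,0,-3],0],[[0,0,0],[0,0,-6],0],[[0,0,0],[0,0,-10],0],[[0,0,0],[0,0,-14],0],[[0,0,0],[0,0,-17],0],[[0,0,0],[0,0,-18],0],[[0,0,0],[0,0,-18],0],[[0,0,0],[0,0,-18],0]]' 35
python3 - <<'E'
from h import *
np.set_printoptions(precision=4,suppress=True)
p=r.grab_frame('side');s=r.state();print(s['ft_force'],s['grip_width'])
g=proj(p,[s['eef_pos']])[0].astype(int);print(g)
cv2.imwrite('pics/c.png',cv2.resize(p['color'][g[1]-35:g[1]+35,g[0]-45:g[0]+45],None,fx=8,fy=8,interpolation=cv2.INTER_CUBIC)[:,:,::-1])
t=r.grab_frame('top');c=np.load('top.npy').astype(np.uint8)
g=cv2.cvtColor(cv2.resize(c[210:270,310:375],None,fx=8,fy=8,interpolation=cv2.INTER_CUBIC),cv2.COLOR_RGB2GRAY)
for lo,hi in[(55,80),(95,125),(125,165)]:
  h=cv2.HoughCircles(g,cv2.HOUGH_GRADIENT,1,400,param1=60,param2=15,minRadius=lo,maxRadius=hi)
  if h is not None:
    for x,y,q in h[0][:2]:
      print(x,y,q,[at_z(t,310+(x+.5)/8-.5,210+(y+.5)/8-.5,z)[:2] for z in(.08,.106,.12)])
X=np.array([.5215,-.137,.106]);yy=np.array([np.cos(a) for a in np.linspace(0,6.28,40)]);zz=np.sin(np.linspace(0,6.28,40))
q=proj(t,[[X[0]+.066*a,X[1]+.066*b,.106] for a,b in zip(yy,zz)]);print('rim pred crop',((q.min(0)-[310,210])*8),((q.max(0)-[310,210])*8))
print(s['eef_pos'],rel([.5215,-.137,.2]).round(2))
E
```

```text
clock: 14.08
eef_pos: [0.489, 0.2232, 0.2015]
tool_rot: [-3.139, 0.001, 1.539]
ft_force: [-0.9, 0.8, -0.5]
grip_width: 0.0599
[ 0.0986 -0.3546 -0.9224] 0.05963838521766738
[278 226]
262.5 215.5 68.1 [array([ 0.5261, -0.1391]), array([ 0.5236, -0.1352]), array([ 0.5223, -0.1331])]
299.5 241.5 111.9 [array([ 0.5149, -0.1556]), array([ 0.5126, -0.1515]), array([ 0.5114, -0.1492])]
263.5 215.5 147.8 [array([ 0.5261, -0.1396]), array([ 0.5236, -0.1357]), array([ 0.5223, -0.1336])]
rim pred crop [112.2692  67.1829] [413.5335 368.369 ]
[0.4889 0.2231 0.2014] [-35.9    4.39   0.18]
```

View pics/c.png

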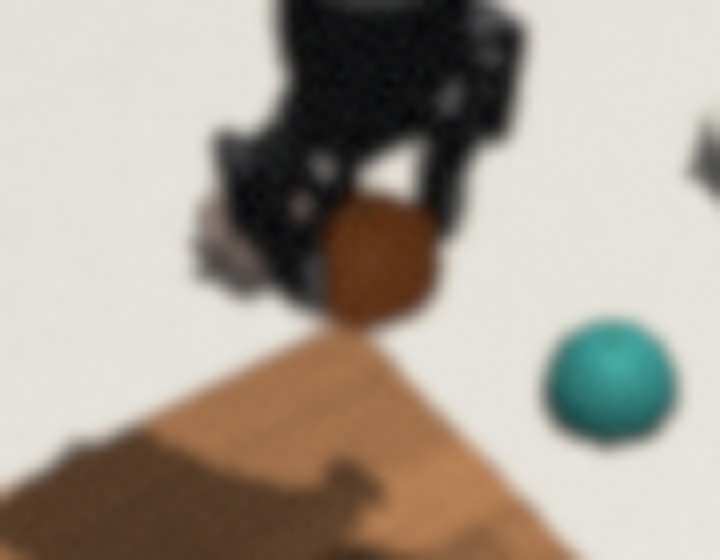

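```bash
python3 -m inch '[[[0,0,0],[-2,0.3,0],0],[[0,0,0],[-6,0.8,0],0],[[0,0,0],[-10.5,1.3,0],0],[[0,0,0],[-15,1.8,0],0],[[0,0,0],[-19.5,2.4,0],0],[[0,0,0],[-24,2.9,0],0],[[0,0,0],[-28.5,3.5,0],0],[[0,0,0],[-32,4,0],0],[[0,0,0],[-34.5,4.3,0],0],[[0,0,0],[-35.8,4.4,0],0],[[0,0,0],[-35.8,4.4,0],0],[[0,0,0],[-35.8,4.4,0],0],[[0,0,0],[-35.8,4.4,0],0]]'
python3 - <<'E'
from h import *
s=r.state();print(s['tool_rot'],s['grip_width'],[rel([.5217,-.1362,.1375]).round(2) for _ in range(1)])
for n in('side','top'):
  p=r.grab_frame(n);g=proj(p,[[.522,-.136,.12]])[0].astype(int)
  cv2.imwrite('pics/d%s.png'%n,cv2.resize(p['color'][g[1]-35:g[1]+35,g[0]-45:g[0]+45],None,fx=8,fy=8,interpolation=cv2.INTER_CUBIC)[:,:,::-1])
print(r.state()['eef_pos'])
E
```

```text
clock: 15.8
eef_pos: [0.5226, -0.1348, 0.2033]
tool_rot: [-3.141, -0.0, 1.54]
ft_force: [-0.3, 0.2, -0.8]
grip_width: 0.0597
[-3.14139367e+00 -2.69091531e-04  1.54041342e+00] 0.05966697502343112 [array([-0.15, -0.08,  6.58])]
[ 0.52269875 -0.13493648  0.20333708]
```

View pics/dside.png

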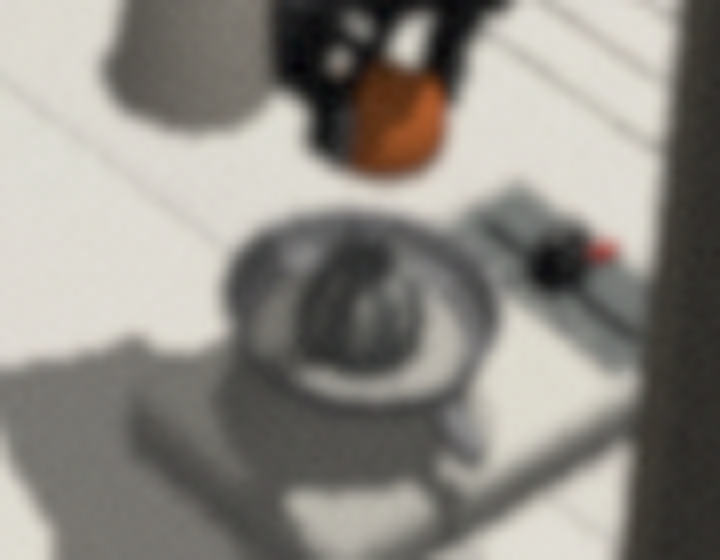

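```bash
python3 - <<'E'
from h import *
p=r.grab_frame('side');g=proj(p,[[.522,-.136,.12]])[0].astype(int)
a=np.linspace(0,6.28,60)
for X in([.522,-.136],[.521,-.138],[.519,-.133]):
  q=(proj(p,[[X[0]+.066*np.cos(t),X[1]+.066*np.sin(t),.106] for t in a])-g+[45,35])*8+3.5
  print(X,q.min(0).round(),q.max(0).round(),((q.min(0)+q.max(0))/2).round(1))
  print((proj(p,[[*X,.1305]])-g+[45,35])*8+3.5)
print(rel([.5217,-.1362,.1375]).round(2))
E
```

```text
[0.522, -0.136] [220. 213.] [508. 409.] [364.  311.2]
[[369.50355702 269.01456969]]
[0.521, -0.138] [225. 213.] [512. 408.] [368.7 310.5]
[[374.17421967 268.3352953 ]]
[0.519, -0.133] [220. 219.] [508. 416.] [364.  317.5]
[[369.45879054 275.26434735]]
[-0.12 -0.1   6.59]
```

```bash
python3 -m inch '[[[0,0,0],[-0.1,-0.1,2],0],[[0,0,0],[-0.1,-0.1,4],0],[[0,0,0],[-0.1,-0.1,5.5],0],[[0,0,0],[-0.1,-0.1,6.3],0],[[0,0,0],[-0.1,-0.1,6.6],0],[[0,0,0],[-0.1,-0.1,6.6],0],[[0,0,0],[-0.1,-0.1,6.6],0],[[0,0,0],[-0.1,-0.1,6.6],0]]'
python3 -m inch '[[[0,0,0],[0,0,0.1],0],[[0,0,0],[0,0,0.2],0],[[0,0,0],[0,0,0.3],0],[[0,0,0],[0,0,0.3],0],[[0,0,0],[0,0,0.3],0]]'
```

```text
clock: 16.95
eef_pos: [0.5222, -0.1368, 0.1379]
tool_rot: [3.141, 0.0, 1.539]
ft_force: [0.6, -0.5, -0.9]
grip_width: 0.0595
clock: 17.58
eef_pos: [0.5217, -0.1367, 0.1343]
tool_rot: [-3.142, 0.0, 1.539]
ft_force: [-0.2, -1.1, -0.6]
grip_width: 0.0595
```

```bash
python3 -m inch '[[[0,0,0],[0,0,0.05],0],[[0,0,0],[0,0,0.1],0],[[0,0,0],[0,0,0.1],0],[[0,0,0],[0,0,0.1],0]]'
python3 -m inch '[[[0,0,0],[0,0,0.05],0],[[0,0,0],[0,0,0.1],0],[[0,0,0],[0,0,0.1],0],[[0,0,0],[0,0,0.1],0]]'
```

```text
clock: 18.08
eef_pos: [0.5217, -0.1367, 0.1333]
tool_rot: [3.142, -0.0, 1.539]
ft_force: [1.2, -0.3, -0.3]
grip_width: 0.0594
clock: 18.58
eef_pos: [0.5218, -0.1367, 0.1333]
tool_rot: [3.141, 0.0, 1.539]
ft_force: [-2.8, 0.8, 5.2]
grip_width: 0.0597
```

```bash
python3 -m inch '[[[0,0,0],[0,0,0],72],[[0,0,0],[0,0,0],74],[[0,0,0],[0,0,0],76],[[0,0,0],[0,0,0],80],[[0,0,0],[0,0,0],85],[[0,0,0],[0,0,0],90],[[0,0,0],[0,0,0],100],[[0,0,0],[0,0,0],100],[[0,0,0],[0,0,0],100],[[0,0,0],[0,0,-2],100],[[0,0,0],[0,0,-5],100],[[0,0,0],[0,0,-9],100],[[0,0,0],[6,0,-12],100],[[0,0,0],[12,0,-14],100],[[0,0,0],[18,0,-14],100],[[0,0,0],[24,0,-14],100],[[0,0,0],[30,0,-14],100],[[0,0,0],[30,0,-14],100],[[0,0,0],[30,0,-14],100]]'
python3 - <<'E'
from h import *
np.set_printoptions(precision=4,suppress=True)
ims=[]
for n in('side','top'):
  p=r.grab_frame(n);g=proj(p,[[.522,-.18,.12]])[0].astype(int);print(g)
  ims.append(cv2.resize(p['color'][g[1]-35:g[1]+35,g[0]-48:g[0]+48],None,fx=8,fy=8,interpolation=cv2.INTER_CUBIC)[:,:,::-1])
  c=p['color'].astype(float);m=((c[:,:,0]>70)&(c[:,:,0]>1.45*c[:,:,1])&(c[:,:,0]>2*c[:,:,2])).astype(np.uint8)
  k=proj(p,[[.522,-.136,.145]])[0];v,u=np.mgrid[:420,:560];m[np.hypot(u-k[0],v-k[1])>16]=0
  a,b=u[m>0].mean(),v[m>0].mean();print(n,m.sum(),a,b,k,at_z(p,a,b,.145),u[m>0].min(),u[m>0].max(),v[m>0].min(),v[m>0].max())
  for o in r.place_of(p,'orange_half'):print(o['at'],round(o['confidence'],2))
cv2.imwrite('pics/e.png',cv2.resize(np.vstack(ims),None,fx=.53,fy=.53))
print(r.state()['clock'])
E
```

```text
clock: 20.95
eef_pos: [0.531, 0.1631, 0.2721]
tool_rot: [-3.141, 0.001, 1.54]
ft_force: [0.2, 0.1, 0.3]
grip_width: 0.0853
[357 187]
side 179 349.731843575419 186.60893854748602 [350.1517 187.2061] [ 0.5253 -0.1371  0.145 ] 342 357 180 193
[0.4649, 0.6633, -0.0015] 0.87
[0.5281, -0.1323, 0.1329] 0.64
[0.4873, 0.5409, 0.0003] 0.6
[0.5129, 0.3668, 0.0225] 0.18
[355 236]
top 222 343.7972972972973 235.3963963963964 [344.3101 235.9278] [ 0.5238 -0.1342  0.145 ] 336 352 228 243
[0.5114, 0.0634, -0.0053] 0.77
[0.4616, 0.6664, 0.0007] 0.77
[0.4902, 0.5355, -0.0005] 0.68
[0.5252, -0.1331, 0.1331] 0.62
21.15
```

View pics/e.png

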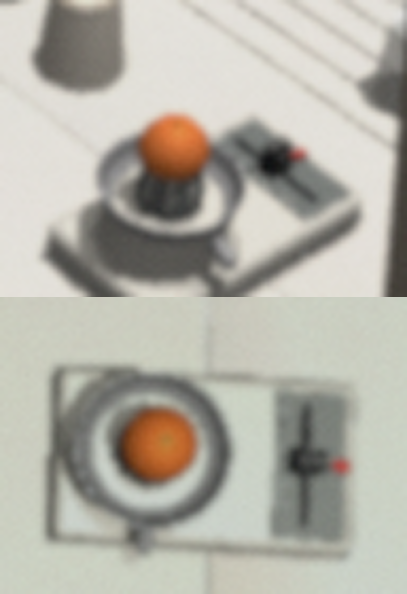

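```bash
python3 -c "
from workcell import r
s=r.state();print(s['clock'],s['ft_force']);print(r.sign_off())"
```

```text
21.15 [ 1.36616617 -0.20228066 -0.02109848]
the job is handed in; nothing more can be done
None
```

I did both parts and handed the job in at about 21 s of the 58 s allowed, with the arm clear of everything.

- **Slider:** I gripped it and moved it about 27.5 mm towards +x. In the top camera its line sits about 1 to 2 mm past the marker along the track. The gripper position put it under 1 mm past. I left it there because that gap is within my measuring error.
- **Orange half:** I gripped it twice at right angles so it was centred in the jaws, then set it on the reamer until it touched with about 5 N and let go. The last pictures from both cameras show it standing upright on the dome after release. My pixel estimates put it about 2 to 3.5 mm from the bowl's axis. The network's readings were less exact, at about 4 to 7 mm. I checked that it was level only by eye.
- **Other items:** I did not touch the spare half, the lemon or the glass, but I did not measure them again at the end. I never confirmed the lemon: the network's only report of it was at the orange half's position.

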